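# Take the pellet die stack apart into its parts dishes

## Task

Take the stacked pellet die apart and set each part upright and flat inside the rim of its own white dish: the plunger in the smallest dish, the spacer in the second smallest, the die body in the second largest and the wide die base in the largest. Do not tip any part over, and leave the agate mortar where it is.

Things in the scene. Friction and masses are not known exactly. Their poses are not given: they have to be found in the camera images.
- die_plunger: steel plunger standing upright on its 24 mm wide head, 67 mm tall, topmost part of the stack (its foot starts 107.5 mm above the bench); it feels like a plain 24 mm cylinder over its whole height though the stem looks thinner. About 0.11 kg. Origin: centre of its underside; z up.
- spacer: plain round aluminium spacer with one thin dark line round it, 40 mm wide and 20 mm high, second from the top (its underside starts 87.5 mm above the bench). About 0.08 kg. Origin: centre of its underside; z up.
- die_body_axis (a point): point on the axis of the steel die body at its underside: a 52 mm wide, 51.5 mm high cylinder, third from the top (its underside starts 36 mm above the bench). About 0.5 kg. A small brass nipple sticks out of its side along the point's -y axis, to 44 mm from the axis; grip across the point's x axis to keep clear of it. z up.
- die_base: plain steel disc, 64 mm wide and 36 mm high, with two thin dark bands round it, bottom of the stack, standing on the bench. About 0.55 kg. Origin: centre of its underside; z up. The stack is 174 mm tall in all; its parts simply rest on one another, centred to about 2 mm.
- dish_s: round shallow white dish with a grey floor, fixed to the bench, 44 mm inside the rim, 50 mm outside, 6 mm high in all: floor 3 mm thick, rim 3 mm wide standing 3 mm above the floor; the smallest of the four, for the plunger. Origin: centre of its underside, on the bench; z up. It stands at one of six spots on the bench, 135 mm or more from the next thing's centre.
- dish_m: round shallow white dish with a grey floor, fixed to the bench, 57 mm inside the rim, 63 mm outside, 6 mm high in all: floor 3 mm thick, rim 3 mm wide standing 3 mm above the floor; the second smallest, for the spacer. Origin: centre of its underside, on the bench; z up. It stands at one of six spots on the bench, 135 mm or more from the next thing's centre.
- dish_l: round shallow white dish with a grey floor, fixed to the bench, 72 mm inside the rim, 78 mm outside, 6 mm high in all: floor 3 mm thick, rim 3 mm wide standing 3 mm above the floor; the second largest, for the die body. Origin: centre of its underside, on the bench; z up. It stands at one of six spots on the bench, 135 mm or more from the next thing's centre.
- dish_xl: round shallow white dish with a grey floor, fixed to the bench, 90 mm inside the rim, 96 mm outside, 6 mm high in all: floor 3 mm thick, rim 3 mm wide standing 3 mm above the floor; the largest, for the die base. Origin: centre of its underside, on the bench; z up. It stands at one of six spots on the bench, 135 mm or more from the next thing's centre.
- agate_mortar: loose brown agate bowl, 66 mm wide, 30 mm high, standing among the dishes; not part of the job, to be left where it is. Origin: centre of its underside; z up.
There are look-alikes about, which are no part of the job. Leave any purple look-alike of the die_plunger alone. Of the things shaped like the spacer, the aluminium one is meant.

How it is judged:
By the outcome, as a careful person would: the job done as asked, in the order asked, and still so for the second after the job is handed in, with the robot touching nothing.
It also fails if it takes over 115 s, if anything falls off the work surface, if the arm or the gripper's body presses on something with over 40 N, if the wrist force passes 120 N, or if a joint passes its speed limit or range.

## Robot

A 7-joint arm with a two-finger parallel gripper is mounted at the origin on a cart in front of the work surface, level with it; the furniture and walls round the work are solid. World frame = base frame: x ahead of the robot, y to its left, z up, the work surface at z = 0. Lengths are in m, angles in rad, forces in N, time in s.
With the tool pointing down it reaches from about 0.425 to 0.875 m from the base axis. Payload 4.7 kg.
Tool frame: the origin (TCP) lies at the very end of the fingers, on their centre line; the grasp point (between the pads) lies 19 mm behind it; z points along the fingers, y is the line along which they close (so a half turn about z gives the same grasp; the last joint's range is limited). The gripper opens to 87 mm and grips with 3 to 60 N. Pads are 19 mm wide; open, the fingers measure 117 mm over their backs; the gripper's body (75 mm by 190 mm) begins 51 mm behind the grasp point.
Start: joints at [-1.28, 0.321, -0.07, 1.45, 0.023, 1.371, -0.057], TCP at [0.178, 0.625, 0.223] pointing down, gripper open.
Joint ranges: [-2.86, 2.86], [-0.3, 2.09], [-1.38, 1.24], [0.06, 2.45], [-1.56, 4.7], [0.09, 2.05], [-2.69, 2.69]. Speed limits (rad/s): [2.57, 2.57, 3.14, 3.14, 3.14, 3.14, 3.14].

## Interface

Orientations are given as a unit quaternion [w, x, y, z].
In Python, from workcell import r, capture, ticket gives the robot as it stands.
- The arm moves only by the tool jog_arm, never from a script. Its argument "plan" is a list of rows, each a list of 6 numbers: the shift along the world's x, y, z as a fraction of full scale, then the turn, a rotation vector about the world's x, y, z as a fraction of full scale. In form: [[x, y, z, ax, ay, az], ...]. A call has 1 to 10 rows; each row is the pose to reach, as a shift and turn from the pose commanded when the call began; what a row does not reach only later rows make up. Full scale, the value 1, is 30 cm for a shift and 90 degrees for a turn. A row lasts 1/10 s, in which the tool goes at most 50 mm and 8.59 degrees, less where a joint would pass 70% of its speed; a pose out of reach is approached as far as the arm can. A call with a number of a shift or a turn outside -1 to 1 is refused whole. A call with a gripper value outside its range is refused whole. "gripper" is the closure, from 0 (fully open) to 1 (shut), set as the call begins (left out, the last holds). The fingers move at their own pace and stop on an object; "squeeze" is the grip in N (left out, the last holds). Time passes only in rows, so rows that repeat a pose let the fingers close. It gives the time, the measured TCP pose, the force, the opening and the grip force at its end, in the units of the state.
- r.read_state(): the state, without advancing time (a new reading comes with each control period).
- capture(name): name is "scene" or "top"; returns a dict with "color" (400x640x3 uint8, red, green, blue), "mtx" (3x3 intrinsics, pixels), "k1" (the pictures are not rectified: a ray, as slopes to the right and down, at radius r is drawn at 1 + k1 r^2 times it, then the intrinsics apply), "eye" and "attitude" of the camera in the world. Camera axes: x right, y down, z forward; pixel columns grow to the right and rows downward; lengths in m; the calibration is good to about 2 mm. A picture is of the moment at which its call begins. There is no depth.
- ticket.hand_in(): hands the job in; it is judged then, once.
The state is a dict: "clock": time; "qpos": joint angles; "qvel": joint speeds; "joint_torque": joint torques, N m; "tool_pos": TCP position; "ee_rot": TCP orientation; "force": force on the tool from outside, world axes, zero at the start; "wrist_torque": the same for the moment, N m; "gripper_width": opening from 0.0 (shut) to 1.0 (fully open); "gripper_force": force on a finger pad.
Only numpy, scipy, OpenCV 4.12 (cv2) and the standard library are available. Lean on these libraries where they do the work, as an engineer would, in place of code of your own. Each camera call takes 0.05 s, during which the arm holds its last target. There are 200 camera calls.

## Working session

There is one attempt and no reset: what is moved stays moved. The work goes in short steps, Python scripts to look and compute and a tool call to move; the robot and the scene stay as the last step left them, time stands still between calls to the robot, and variables do not carry over. Pictures are saved under pics/ and viewed, at most 14 in all, crops included, and the job is handed in when it is done.

Besides the shell and the picture viewer there is one more tool, called after ">>>" as name(argument=value, ...) on one line, values as JSON. jog_arm: Moves the arm, as the interface text tells. Shift numbers are shares of 30 cm and turn numbers shares of 90 degrees, none past 1 either way. Its arguments: {"type":"object","properties":{"plan":{"type":"array","items":{"type":"array","items":{"type":"number","minimum":-1,"maximum":1}}},"gripper":{"type":"number"},"squeeze":{"type":"number"}},"required":["plan"]}

```bash
mkdir -p pics; cat > h.py <<'E'
import numpy as np, cv2
from workcell import r, capture, ticket
from scipy.spatial.transform import Rotation as R
def rot(a):
    a=np.array(a,float)
    return a if a.shape==(3,3) else R.from_quat([a[1],a[2],a[3],a[0]]).as_matrix()
def ray(c,uv):
    K=np.array(c["mtx"]); uv=np.atleast_2d(np.array(uv,float))
    d=cv2.undistortPoints(uv[:,None],K,np.array([c["k1"],0,0,0.]))[:,0]
    return np.c_[d,np.ones(len(d))]@rot(c["attitude"]).T
def onz(c,uv,z):
    d=ray(c,uv); e=np.array(c["eye"]); return e+d*((z-e[2])/d[:,2])[:,None]
def snap(n,f):
    c=capture(n); cv2.imwrite("pics/"+f,c["color"][:,:,::-1]); return c
E
python3 - <<'E'
from h import *
import pickle
s=r.read_state(); print(s)
for n in("scene","top"):
    c=snap(n,n+"0.png"); pickle.dump(c,open(n+"0.pkl","wb")); print(n,c["mtx"],c["k1"],c["eye"],c["attitude"])
E
```

```text
{'clock': 0.0, 'qpos': array([-1.27991463,  0.3218451 , -0.07007852,  1.4516577 ,  0.02263931,
        1.3708012 , -0.0569098 ]), 'qvel': array([-0.00055248,  0.00063945,  0.00058562, -0.00099905, -0.00088696,
        0.00018732,  0.00061056]), 'joint_torque': array([-2.52382924e-04, -4.91293931e+01, -4.04205183e-01, -3.12534785e+01,
       -6.39248779e-02,  4.32810572e-02,  1.88705289e-04]), 'tool_pos': array([0.17753554, 0.6247152 , 0.22145582]), 'ee_rot': array([-6.40764615e-05,  1.37938399e-01,  9.90440343e-01, -9.60166826e-04]), 'force': array([ 0.35286894, -0.40897583, -0.73877264]), 'wrist_torque': array([-0.02978809,  0.01235235, -0.00297049]), 'gripper_force': 0.0, 'gripper_width': 1.0005227551030225}
scene [[404.94826039   0.         319.62888474]
 [  0.         404.94826039 192.61238502]
 [  0.           0.           1.        ]] 0.01413502736221769 [ 0.12915423 -0.36041588  0.72345458] [-0.32178527  0.86707381 -0.35669385  0.13193461]
top [[435.97932644   0.         320.39287723]
 [  0.         435.97932644 194.45772063]
 [  0.           0.           1.        ]] 0.010979309664639302 [0.32021015 0.02150228 1.14325203] [ 0.06893529 -0.69574625  0.71245867 -0.05989762]
```

View pics/scene0.png

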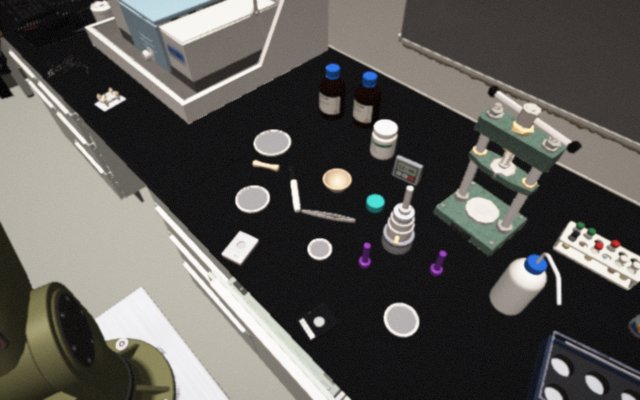

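View pics/top0.png

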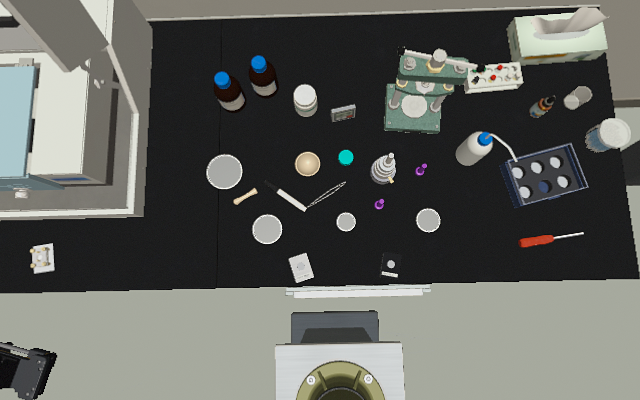

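The pictures show four dishes, in top near (224,171), (267,229), (428,220) and (346,221). The stack is at (383,170), the mortar at (308,163), a teal decoy at (346,158) and purple plungers at (379,204) and (421,169). Next I measure the dishes and enlarge the stack.

```bash
python3 - <<'E'
from h import *
import pickle
for n,pts in(("top",[(224,171),(267,229),(428,220),(346,221)]),("scene",[(272,142),(252,199),(401,320),(319,249)])):
    c=pickle.load(open(n+"0.pkl","rb")); g=c["color"].min(2)
    m=(g>100).astype(np.uint8)
    cs,_=cv2.findContours(m,cv2.RETR_EXTERNAL,cv2.CHAIN_APPROX_NONE)
    for p in pts:
        for k in cs:
            if cv2.pointPolygonTest(k,p,False)>=0:
                P=onz(c,k[:,0],0.006)[:,:2].astype(np.float32)
                (x,y),rad=cv2.minEnclosingCircle(P); A=cv2.contourArea(P)
                e=cv2.fitEllipse(P); print(n,p,np.round(e[0],4),np.round(e[1],4),round(x,4),round(y,4),round(2*rad,4))
a=pickle.load(open("top0.pkl","rb"))["color"][135:225,325:445]; b=pickle.load(open("scene0.pkl","rb"))["color"][180:280,350:460]
a=cv2.resize(a,None,fx=6,fy=6,interpolation=cv2.INTER_CUBIC)[:,:,::-1];b=cv2.resize(b,None,fx=6,fy=6,interpolation=cv2.INTER_CUBIC)[:,:,::-1]
cv2.imwrite("pics/ca.png",a);cv2.imwrite("pics/cb.png",b)
E
```

```text
top (224, 171) [0.6004 0.2915] [0.0944 0.0959] 0.5999 0.2915 0.0981
top (267, 229) [0.4423 0.1763] [0.0758 0.0772] 0.4417 0.1762 0.0797
top (428, 220) [ 0.4556 -0.2454] [0.0607 0.061 ] 0.4556 -0.2455 0.0636
top (346, 221) [ 0.4565 -0.0306] [0.0474 0.0496] 0.4564 -0.0308 0.0512
scene (272, 142) [0.5976 0.2915] [0.0972 0.1005] 0.5989 0.2908 0.1035
scene (252, 199) [0.4404 0.1765] [0.0792 0.0813] 0.4406 0.1764 0.0834
scene (401, 320) [ 0.4535 -0.2445] [0.0639 0.065 ] 0.4536 -0.2445 0.0669
scene (319, 249) [ 0.4543 -0.0299] [0.0511 0.0528] 0.4544 -0.03 0.0545
```

View pics/ca.png

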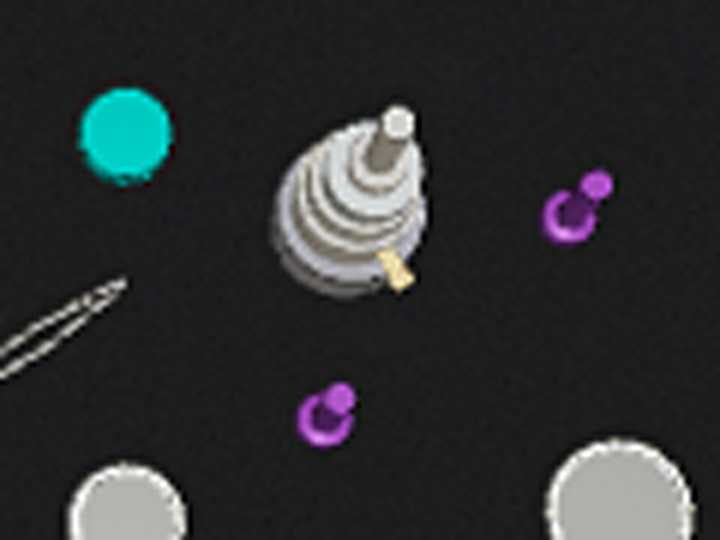

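View pics/cb.png

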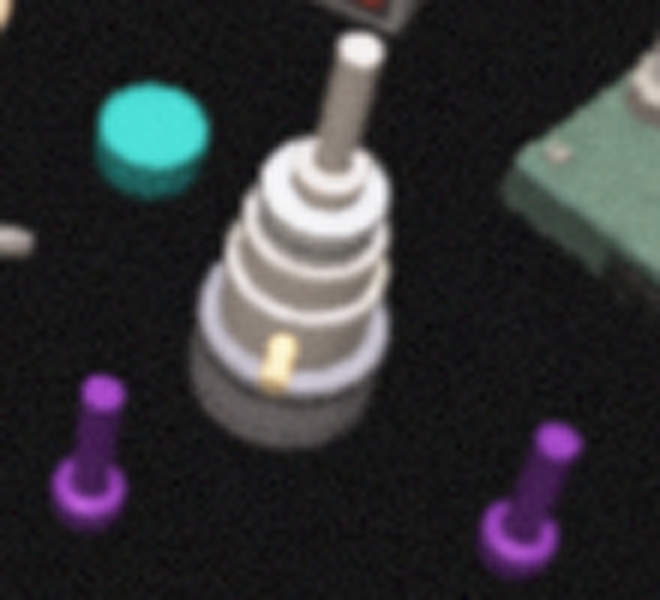

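The stack crop shows the stem top at about (398,123)/6 in top and (361,50)/6 in scene. The brass nipple points toward the robot and slightly to the right.

```bash
python3 - <<'E'
from h import *
import pickle
t=pickle.load(open("top0.pkl","rb"));s=pickle.load(open("scene0.pkl","rb"))
T=lambda x,y:(325+x/6-.5,135+y/6-.5)
S=lambda x,y:(350+x/6-.5,180+y/6-.5)
print("stem",onz(t,T(398,123),.1745),onz(s,S(361,50),.1745))
print("spacer top",onz(s,S(325,189),.1075),onz(t,T(376,172),.1075))
# spacer edges
print("spacer L/R", onz(s,[S(260,185),S(390,192)],.1075).mean(0))
print("base L/R", onz(s,[S(198,310),S(388,325)],.036).mean(0), onz(t,[T(277,210),T(425,212)],.036))
def tri(a,b):
    d1=ray(t,a)[0];d2=ray(s,b)[0];e1=np.array(t["eye"]);e2=np.array(s["eye"])
    k=np.linalg.lstsq(np.c_[d1,-d2],e2-e1,rcond=None)[0]; return (e1+k[0]*d1+e2+k[1]*d2)/2
print("nip tip",tri(T(403,281),S(276,378)),"root",tri(T(387,254),S(284,345)))
print("stem tri",tri(T(398,123),S(361,50)))
for nm,a,z in(("purple1",T(340,398),.067),("purple2",T(597,185),.067),("p1base",T(325,420),.0),("teal",T(126,135),.02)): print(nm,onz(t,a,z))
print("mortar",onz(t,(307.5,163.5),.03))
E
```

```text
stem [[ 0.58695661 -0.13151736  0.1745    ]] [[ 0.58448237 -0.13079907  0.1745    ]]
spacer top [[ 0.58381136 -0.13089471  0.1075    ]] [[ 0.58504725 -0.1321186   0.1075    ]]
spacer L/R [ 0.58395505 -0.13074632  0.1075    ]
base L/R [ 0.58386612 -0.13096112  0.036     ] [[ 0.58747895 -0.09901956  0.036     ]
 [ 0.58491062 -0.16301684  0.036     ]]
nip tip [ 0.55010878 -0.148509    0.05345571] root [ 0.56198736 -0.1423128   0.05388416]
stem tri [ 0.58642426 -0.13092065  0.17338508]
purple1 [[ 0.49894141 -0.1183397   0.067     ]]
purple2 [[ 0.58729052 -0.23076112  0.067     ]]
p1base [[ 0.50038855 -0.1199699   0.        ]]
teal [[ 0.62722127 -0.03544668  0.02      ]]
mortar [[0.60946924 0.06554957 0.03      ]]
```

>>> jog_arm(plan=[[0.5,-1,0.15,0,0,-0.75],[0.5,-1,0.15,0,0,-0.75],[0.5,-1,0.15,0,0,-0.75],[0.5,-1,0.15,0,0,-0.75],[0.5,-1,0.15,0,0,-0.75],[0.5,-1,0.15,0,0,-0.75],[0.5,-1,0.15,0,0,-0.75],[0.5,-1,0.15,0,0,-0.75],[0.5,-1,0.15,0,0,-0.75],[0.5,-1,0.15,0,0,-0.75]], gripper=0)

```text
clock: 1.1
tool_pos: [0.3271, 0.3257, 0.2673]
ee_rot: [-0.0, 0.663, 0.748, -0.0]
force: [0.6, 1.6, -0.2]
gripper_width: 1.002
gripper_force: 0.0
```

>>> jog_arm(plan=[[0.45,-1,0,0,0,-0.77],[0.45,-1,0,0,0,-0.77],[0.45,-1,0,0,0,-0.77],[0.45,-1,0,0,0,-0.77],[0.45,-1,0,0,0,-0.77],[0.45,-1,0,0,0,-0.77],[0.45,-1,0,0,0,-0.77],[0.45,-1,0,0,0,-0.77],[0.45,-1,0,0,0,-0.77],[0.45,-1,0,0,0,-0.77]])

```text
clock: 2.1
tool_pos: [0.4624, 0.0267, 0.2672]
ee_rot: [0.0, 0.971, 0.24, -0.001]
force: [-0.0, 0.7, 0.1]
gripper_width: 1.002
gripper_force: 0.0
```

>>> jog_arm(plan=[[0.1,-0.13,0,0,0,0],[0.2,-0.26,0,0,0,0],[0.3,-0.39,0,0,0,0],[0.38,-0.48,0,0,0,0],[0.409,-0.525,0,0,0,0],[0.409,-0.525,0,0,0,0],[0.409,-0.525,0,0,0,0]])

```text
clock: 2.8
tool_pos: [0.5852, -0.1305, 0.267]
ee_rot: [-0.0, 0.971, 0.238, -0.001]
force: [0.0, -0.7, -0.5]
gripper_width: 0.996
gripper_force: 0.0
```

```bash
python3 - <<'E'
from h import *
c=snap("scene","s1.png");print(r.read_state()["tool_pos"])
cv2.imwrite("pics/s1c.png",cv2.resize(c["color"][90:290,320:520,::-1],None,fx=3,fy=3,interpolation=2))
E
```

```text
[ 0.58518067 -0.12996738  0.26722912]
```

View pics/s1c.png

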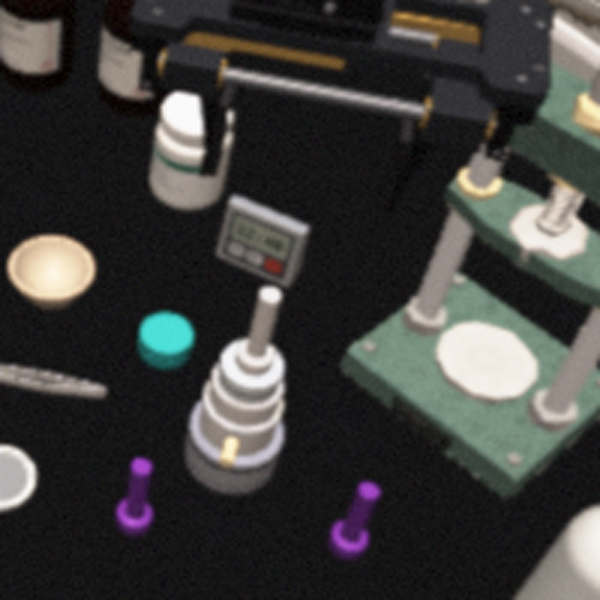

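The gripper is centred above the stack; the stem top is at crop (268,295). I check press clearance before descending.

```bash
python3 - <<'E'
from h import *
import pickle
s=pickle.load(open("scene0.pkl","rb")); print(onz(s,[(435,211),(488,255)],.02))
E
```

```text
[[ 0.69735299 -0.14676419  0.02      ]
 [ 0.67894975 -0.2870959   0.02      ]]
```

>>> jog_arm(plan=[[0,0,-0.08,0,0,0],[0,0,-0.18,0,0,0],[0,0,-0.28,0,0,0],[0,0,-0.38,0,0,0],[0,0,-0.45,0,0,0],[0,0,-0.49,0,0,0],[0,0,-0.49,0,0,0],[0,0,-0.49,0,0,0]])

```text
clock: 3.65
tool_pos: [0.586, -0.1315, 0.1217]
ee_rot: [0.0, 0.971, 0.237, 0.001]
force: [-0.2, -0.5, -0.2]
gripper_width: 0.998
gripper_force: 0.0
```

>>> jog_arm(plan=[[0,0,0,0,0,0],[0,0,0,0,0,0],[0,0,0,0,0,0],[0,0,0,0,0,0],[0,0,0,0,0,0],[0,0,0,0,0,0],[0,0,0,0,0,0],[0,0,0,0,0,0],[0,0,0,0,0,0],[0,0,0,0,0,0]], gripper=1, squeeze=10)

```text
clock: 4.65
tool_pos: [0.5853, -0.1321, 0.1205]
ee_rot: [-0.0, 0.972, 0.236, -0.0]
force: [0.2, 0.1, 0.5]
gripper_width: 0.277
gripper_force: 10.0
```

>>> jog_arm(plan=[[0,0,0.03,0,0,0],[0,0,0.08,0,0,0],[0,0,0.13,0,0,0],[-0.05,0.04,0.15,0,0,0],[-0.13,0.1,0.15,0,0,0],[-0.22,0.17,0.15,0,0,0],[-0.31,0.24,0.15,0,0,0],[-0.38,0.3,0.15,0,0,0],[-0.42,0.33,0.15,0,0,0],[-0.433,0.34,0.15,0,0,0]])

```text
clock: 5.65
tool_pos: [0.455, -0.0292, 0.1669]
ee_rot: [-0.001, 0.971, 0.237, 0.001]
force: [0.1, 0.3, -0.4]
gripper_width: 0.272
gripper_force: 10.0
```

>>> jog_arm(plan=[[0,0,0,0,0,0],[0,0,-0.05,0,0,0],[0,0,-0.13,0,0,0],[0,0,-0.23,0,0,0],[0,0,-0.33,0,0,0],[0,0,-0.4,0,0,0],[0,0,-0.44,0,0,0],[0,0,-0.455,0,0,0],[0,0,-0.455,0,0,0],[0,0,-0.455,0,0,0]])

```text
clock: 6.65
tool_pos: [0.4566, -0.0304, 0.0301]
ee_rot: [0.0, 0.972, 0.236, 0.001]
force: [-0.6, -0.3, -1.5]
gripper_width: 0.275
gripper_force: 10.0
```

>>> jog_arm(plan=[[0,0,-0.015,0,0,0],[0,0,-0.03,0,0,0],[0,0,-0.04,0,0,0],[0,0,-0.044,0,0,0],[0,0,-0.047,0,0,0],[0,0,-0.047,0,0,0]])

```text
clock: 7.25
tool_pos: [0.4554, -0.03, 0.0158]
ee_rot: [-0.0, 0.972, 0.236, -0.0]
force: [-3.6, 0.0, 9.1]
gripper_width: 0.27
gripper_force: 10.0
```

>>> jog_arm(plan=[[0,0,0.003,0,0,0],[0,0,0.003,0,0,0],[0,0,0.003,0,0,0],[0,0,0.003,0,0,0],[0,0,0.003,0,0,0]], gripper=0)

```text
clock: 7.75
tool_pos: [0.4554, -0.0303, 0.0158]
ee_rot: [0.0, 0.972, 0.236, -0.0]
force: [0.0, 0.2, -0.7]
gripper_width: 0.639
gripper_force: 0.0
```

>>> jog_arm(plan=[[0,0,0.05,0,0,0],[0,0,0.15,0,0,0],[0,0,0.28,0,0,0],[0,0,0.42,0,0,0],[0.04,-0.03,0.48,0,0,0],[0.15,-0.11,0.48,0,0,0],[0.28,-0.21,0.48,0,0,0],[0.38,-0.29,0.48,0,0,0],[0.433,-0.335,0.48,0,0,0],[0.433,-0.335,0.48,0,0,0]])

```text
clock: 8.75
tool_pos: [0.5865, -0.1335, 0.1593]
ee_rot: [0.002, 0.972, 0.235, -0.001]
force: [0.1, -0.3, -0.5]
gripper_width: 0.995
gripper_force: 0.0
```

```bash
python3 - <<'E'
from h import *
c=snap("scene","s2.png");print(r.read_state()["tool_pos"])
cv2.imwrite("pics/s2c.png",cv2.resize(c["color"][130:290,270:470,::-1],None,fx=4,fy=3.7,interpolation=2))
E
```

```text
[ 0.5852337  -0.13190375  0.15918249]
```

View pics/s2c.png

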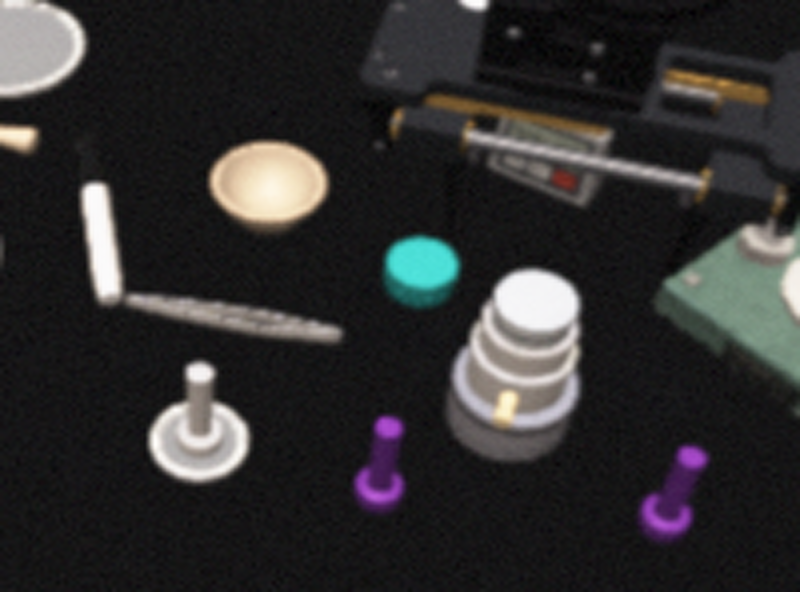

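The plunger stands centred in its dish at crop (200,440), and the spacer is exposed. I descend to it.

>>> jog_arm(plan=[[0,0,-0.05,0,0,0],[0,0,-0.12,0,0,0],[0,0,-0.18,0,0,0],[0,0,-0.21,0,0,0],[0,0,-0.22,0,0,0],[0,0,-0.22,0,0,0],[0,0,-0.22,0,0,0],[0,0,-0.22,0,0,0]])

```text
clock: 9.6
tool_pos: [0.586, -0.1308, 0.0948]
ee_rot: [0.0, 0.972, 0.236, 0.001]
force: [-0.1, -0.5, -1.2]
gripper_width: 1.004
gripper_force: 0.0
```

>>> jog_arm(plan=[[0,0,0,0,0,0],[0,0,0,0,0,0],[0,0,0,0,0,0],[0,0,0,0,0,0],[0,0,0,0,0,0],[0,0,0,0,0,0],[0,0,0,0,0,0],[0,0,0,0,0,0],[0,0,0,0,0,0]], gripper=1, squeeze=10)

```text
clock: 10.5
tool_pos: [0.5853, -0.1307, 0.0939]
ee_rot: [0.0, 0.972, 0.236, -0.0]
force: [1.1, 0.0, -0.2]
gripper_width: 0.454
gripper_force: 10.0
```

>>> jog_arm(plan=[[0,0,0.03,0,0,0],[0,0,0.09,0,0,0],[0,0,0.15,0,0,0],[-0.05,-0.04,0.17,0,0,0],[-0.13,-0.11,0.17,0,0,0],[-0.22,-0.19,0.17,0,0,0],[-0.31,-0.27,0.17,0,0,0],[-0.39,-0.34,0.17,0,0,0],[-0.43,-0.37,0.17,0,0,0],[-0.436,-0.381,0.17,0,0,0]])

```text
clock: 11.5
tool_pos: [0.4536, -0.246, 0.1454]
ee_rot: [-0.0, 0.972, 0.235, 0.001]
force: [0.3, 0.8, -1.5]
gripper_width: 0.451
gripper_force: 10.0
```

>>> jog_arm(plan=[[0,0,0,0,0,0],[0,0,-0.05,0,0,0],[0,0,-0.13,0,0,0],[0,0,-0.22,0,0,0],[0,0,-0.31,0,0,0],[0,0,-0.37,0,0,0],[0,0,-0.4,0,0,0],[0,0,-0.41,0,0,0],[0,0,-0.41,0,0,0],[0,0,-0.41,0,0,0]])

```text
clock: 12.5
tool_pos: [0.4554, -0.2452, 0.0226]
ee_rot: [0.0, 0.972, 0.236, 0.001]
force: [-0.4, 0.2, -0.4]
gripper_width: 0.454
gripper_force: 10.0
```

>>> jog_arm(plan=[[0,0,-0.015,0,0,0],[0,0,-0.03,0,0,0],[0,0,-0.038,0,0,0],[0,0,-0.041,0,0,0],[0,0,-0.043,0,0,0],[0,0,-0.043,0,0,0]])

```text
clock: 13.1
tool_pos: [0.4544, -0.2449, 0.0093]
ee_rot: [-0.0, 0.972, 0.236, -0.0]
force: [-2.6, 1.3, 3.5]
gripper_width: 0.453
gripper_force: 10.0
```

Contact made; release and go back above the stack.

>>> jog_arm(plan=[[0,0,0,0,0,0],[0,0,0,0,0,0],[0,0,0,0,0,0],[0,0,0,0,0,0],[0,0,0,0,0,0]], gripper=0)

```text
clock: 13.6
tool_pos: [0.4546, -0.2451, 0.009]
ee_rot: [0.0, 0.972, 0.236, 0.0]
force: [0.2, -0.3, 0.2]
gripper_width: 0.826
gripper_force: 0.0
```

>>> jog_arm(plan=[[0,0,0.05,0,0,0],[0,0,0.15,0,0,0],[0,0,0.28,0,0,0],[0,0,0.4,0,0,0],[0.04,0.03,0.4,0,0,0],[0.15,0.13,0.4,0,0,0],[0.28,0.24,0.4,0,0,0],[0.38,0.33,0.4,0,0,0],[0.436,0.381,0.4,0,0,0],[0.436,0.381,0.4,0,0,0]])

```text
clock: 14.6
tool_pos: [0.588, -0.126, 0.1285]
ee_rot: [-0.0, 0.971, 0.24, 0.0]
force: [0.6, 0.8, -0.7]
gripper_width: 1.003
gripper_force: 0.0
```

```bash
python3 - <<'E'
from h import *
c=snap("scene","s3.png");print(r.read_state()["tool_pos"])
cv2.imwrite("pics/s3c.png",cv2.resize(c["color"][190:350,340:480,::-1],None,fx=3.7,fy=3.7,interpolation=2))
E
```

```text
[ 0.58621093 -0.12878823  0.12858057]
```

View pics/s3c.png

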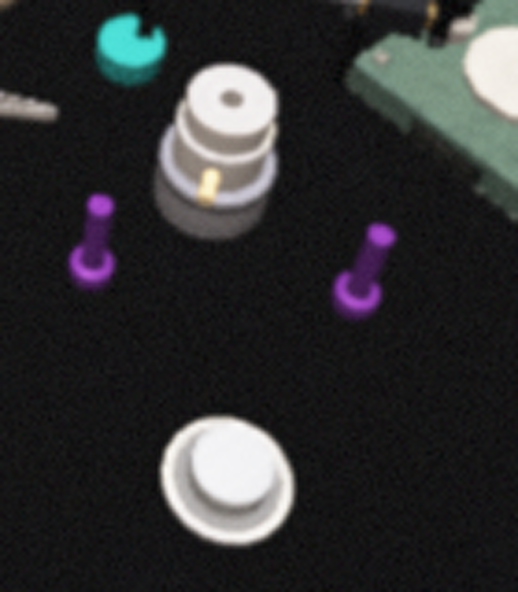

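The spacer sits in its dish at crop (233,467), and the body is exposed at crop (232,100). I descend to grip the body across its x axis.

>>> jog_arm(plan=[[0,0,-0.03,0,0,0],[0,0,-0.1,0,0,0],[0,0,-0.18,0,0,0],[0,0,-0.24,0,0,0],[0,0,-0.265,0,0,0],[0,0,-0.27,0,0,0],[0,0,-0.27,0,0,0],[0,0,-0.27,0,0,0]])

```text
clock: 15.45
tool_pos: [0.586, -0.1312, 0.0491]
ee_rot: [0.0, 0.972, 0.236, 0.001]
force: [-0.5, 0.3, -0.5]
gripper_width: 1.002
gripper_force: 0.0
```

>>> jog_arm(plan=[[0,0,0,0,0,0],[0,0,0,0,0,0],[0,0,0,0,0,0],[0,0,0,0,0,0],[0,0,0,0,0,0],[0,0,0,0,0,0],[0,0,0,0,0,0],[0,0,0,0,0,0]], gripper=1, squeeze=35)

```text
clock: 16.25
tool_pos: [0.5853, -0.1306, 0.048]
ee_rot: [-0.0, 0.972, 0.236, -0.0]
force: [-0.1, 0.2, 0.9]
gripper_width: 0.589
gripper_force: 35.0
```

>>> jog_arm(plan=[[0,0,0.03,0,0,0],[0,0,0.08,0,0,0],[0,0,0.15,0,0,0],[0,0,0.22,0,0,0],[0,0.03,0.26,0,0,0],[-0.03,0.1,0.27,0,0,0],[-0.07,0.19,0.27,0,0,0],[-0.11,0.28,0.27,0,0,0],[-0.15,0.37,0.27,0,0,0],[-0.19,0.46,0.27,0,0,0]])

```text
clock: 17.25
tool_pos: [0.5273, 0.009, 0.1292]
ee_rot: [-0.0, 0.972, 0.236, -0.0]
force: [0.5, -0.1, -4.9]
gripper_width: 0.589
gripper_force: 35.0
```

>>> jog_arm(plan=[[-0.04,0.09,0,0,0,0],[-0.08,0.18,0,0,0,0],[-0.12,0.27,0,0,0,0],[-0.17,0.36,0,0,0,0],[-0.21,0.44,0,0,0,0],[-0.25,0.5,0,0,0,0],[-0.28,0.545,0,0,0,0],[-0.289,0.562,0,0,0,0],[-0.289,0.562,0,0,0,0],[-0.289,0.562,0,0,0,0]])

```text
clock: 18.25
tool_pos: [0.4422, 0.175, 0.1291]
ee_rot: [0.0, 0.972, 0.236, 0.0]
force: [0.2, -0.4, -5.0]
gripper_width: 0.587
gripper_force: 35.0
```

>>> jog_arm(plan=[[0,0,-0.03,0,0,0],[0,0,-0.08,0,0,0],[0,0,-0.15,0,0,0],[0,0,-0.22,0,0,0],[0,0,-0.28,0,0,0],[0,0,-0.32,0,0,0],[0,0,-0.335,0,0,0],[0,0,-0.335,0,0,0],[0,0,-0.335,0,0,0]])

```text
clock: 19.15
tool_pos: [0.4424, 0.176, 0.0291]
ee_rot: [-0.0, 0.972, 0.236, 0.001]
force: [0.7, -0.4, -4.9]
gripper_width: 0.589
gripper_force: 35.0
```

Target about z = 0.015.

>>> jog_arm(plan=[[0,0,-0.015,0,0,0],[0,0,-0.03,0,0,0],[0,0,-0.038,0,0,0],[0,0,-0.042,0,0,0],[0,0,-0.045,0,0,0],[0,0,-0.045,0,0,0]])

```text
clock: 19.75
tool_pos: [0.4418, 0.1759, 0.015]
ee_rot: [0.0, 0.972, 0.236, 0.0]
force: [0.5, -1.0, -4.1]
gripper_width: 0.591
gripper_force: 35.0
```

>>> jog_arm(plan=[[0,0,-0.002,0,0,0],[0,0,-0.004,0,0,0],[0,0,-0.004,0,0,0]])

```text
clock: 20.05
tool_pos: [0.4418, 0.1759, 0.0149]
ee_rot: [-0.0, 0.972, 0.236, -0.0]
force: [-3.4, -0.9, 7.6]
gripper_width: 0.593
gripper_force: 35.0
```

>>> jog_arm(plan=[[0,0,0,0,0,0],[0,0,0,0,0,0],[0,0,0,0,0,0],[0,0,0,0,0,0],[0,0,0,0,0,0]], gripper=0)

```text
clock: 20.55
tool_pos: [0.4418, 0.1759, 0.0138]
ee_rot: [0.0, 0.972, 0.236, 0.0]
force: [0.2, 0.5, -0.7]
gripper_width: 0.944
gripper_force: 0.0
```

>>> jog_arm(plan=[[0,0,0.05,0,0,0],[0,0,0.15,0,0,0],[0,0,0.26,0,0,0],[0,0,0.36,0,0,0],[0.04,-0.05,0.38,0,0,0],[0.1,-0.17,0.38,0,0,0],[0.17,-0.3,0.38,0,0,0],[0.23,-0.43,0.38,0,0,0],[0.29,-0.55,0.38,0,0,0],[0.33,-0.65,0.38,0,0,0]])

```text
clock: 21.55
tool_pos: [0.5416, -0.0216, 0.128]
ee_rot: [0.0, 0.972, 0.236, 0.0]
force: [0.4, 0.4, -0.4]
gripper_width: 1.001
gripper_force: 0.0
```

>>> jog_arm(plan=[[0.04,-0.1,0,0,0,0],[0.08,-0.2,0,0,0,0],[0.12,-0.29,0,0,0,0],[0.145,-0.35,0,0,0,0],[0.148,-0.372,0,0,0,0],[0.148,-0.372,0,0,0,0]])

```text
clock: 22.15
tool_pos: [0.5846, -0.1317, 0.1275]
ee_rot: [0.0, 0.972, 0.235, -0.0]
force: [-0.2, -0.7, -0.2]
gripper_width: 0.999
gripper_force: 0.0
```

```bash
python3 - <<'E'
from h import *
c=snap("scene","s4.png");print(r.read_state()["tool_pos"])
cv2.imwrite("pics/s4c.png",cv2.resize(c["color"][130:290,220:460,::-1],None,fx=3.3,fy=3.3,interpolation=2))
E
```

```text
[ 0.58463842 -0.13022693  0.12748393]
```

View pics/s4c.png

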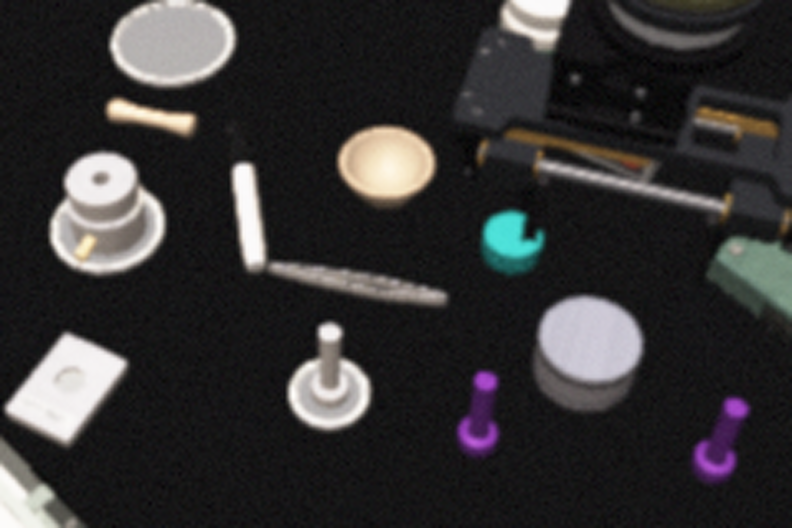

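The body sits in its dish at crop (105,225), and the bare base is at crop (590,345). I take the base next.

>>> jog_arm(plan=[[0,0,-0.03,0,0,0],[0,0,-0.1,0,0,0],[0,0,-0.2,0,0,0],[0,0,-0.29,0,0,0],[0,0,-0.35,0,0,0],[0,0,-0.375,0,0,0],[0,0,-0.385,0,0,0],[0,0,-0.385,0,0,0],[0,0,-0.385,0,0,0]])

```text
clock: 23.1
tool_pos: [0.586, -0.1309, 0.0135]
ee_rot: [0.0, 0.972, 0.236, 0.001]
force: [-0.2, 0.1, -0.7]
gripper_width: 0.999
gripper_force: 0.0
```

>>> jog_arm(plan=[[0,0,0,0,0,0],[0,0,0,0,0,0],[0,0,0,0,0,0],[0,0,0,0,0,0],[0,0,0,0,0,0],[0,0,0,0,0,0],[0,0,0,0,0,0],[0,0,0,0,0,0]], gripper=1, squeeze=40)

```text
clock: 23.9
tool_pos: [0.5852, -0.1308, 0.0125]
ee_rot: [0.0, 0.972, 0.236, 0.0]
force: [-0.3, 0.2, 3.3]
gripper_width: 0.727
gripper_force: 40.0
```

>>> jog_arm(plan=[[0,0,0.03,0,0,0],[0,0,0.09,0,0,0],[0,0,0.17,0,0,0],[0,0,0.24,0,0,0],[0,0.01,0.29,0,0,0],[0,0.06,0.3,0,0,0],[0.01,0.14,0.3,0,0,0],[0.01,0.23,0.3,0,0,0],[0.02,0.33,0.3,0,0,0],[0.02,0.43,0.3,0,0,0]])

```text
clock: 24.9
tool_pos: [0.5902, -0.0003, 0.1015]
ee_rot: [-0.0, 0.972, 0.236, -0.001]
force: [-0.2, 0.9, -6.5]
gripper_width: 0.726
gripper_force: 40.0
```

>>> jog_arm(plan=[[0,0.1,0,0,0,0],[0,0.2,0,0,0,0],[0.01,0.31,0,0,0,0],[0.01,0.42,0,0,0,0],[0.015,0.53,0,0,0,0],[0.02,0.64,0,0,0,0],[0.025,0.75,0,0,0,0],[0.028,0.85,0,0,0,0],[0.028,0.93,0,0,0,0],[0.028,0.978,0,0,0,0]])

```text
clock: 25.9
tool_pos: [0.5975, 0.295, 0.1009]
ee_rot: [-0.0, 0.971, 0.238, -0.001]
force: [-1.0, 0.1, -5.4]
gripper_width: 0.728
gripper_force: 40.0
```

>>> jog_arm(plan=[[0,0,0,0,0,0],[0,0,0,0,0,0],[0,0,-0.04,0,0,0],[0,0,-0.1,0,0,0],[0,0,-0.16,0,0,0],[0,0,-0.21,0,0,0],[0,0,-0.235,0,0,0],[0,0,-0.245,0,0,0],[0,0,-0.245,0,0,0],[0,0,-0.245,0,0,0]])

```text
clock: 26.9
tool_pos: [0.6001, 0.292, 0.0296]
ee_rot: [-0.0, 0.972, 0.236, 0.001]
force: [0.1, 0.4, -6.5]
gripper_width: 0.725
gripper_force: 40.0
```

>>> jog_arm(plan=[[0,0,-0.015,0,0,0],[0,0,-0.03,0,0,0],[0,0,-0.04,0,0,0],[0,0,-0.045,0,0,0],[0,0,-0.048,0,0,0],[0,0,-0.048,0,0,0]])

```text
clock: 27.5
tool_pos: [0.5992, 0.2917, 0.0156]
ee_rot: [-0.0, 0.972, 0.236, -0.0]
force: [-5.3, -2.3, 3.7]
gripper_width: 0.726
gripper_force: 40.0
```

Contact made; release and lift clear.

>>> jog_arm(plan=[[0,0,0,0,0,0],[0,0,0,0,0,0],[0,0,0,0,0,0],[0,0,0,0,0,0],[0,0,0,0,0,0]], gripper=0)

```text
clock: 28.0
tool_pos: [0.5998, 0.2918, 0.0145]
ee_rot: [0.0, 0.972, 0.236, 0.0]
force: [0.2, 0.9, -0.3]
gripper_width: 0.989
gripper_force: 0.0
```

>>> jog_arm(plan=[[0,0,0.05,0,0,0],[0,0,0.15,0,0,0],[0,0,0.3,0,0,0],[0,0,0.45,0,0,0],[0,0,0.6,0,0,0],[0,-0.1,0.6,0,0,0],[0,-0.25,0.6,0,0,0],[0,-0.4,0.6,0,0,0],[0,-0.5,0.6,0,0,0],[0,-0.5,0.6,0,0,0]])

```text
clock: 29.0
tool_pos: [0.6003, 0.1341, 0.1964]
ee_rot: [0.001, 0.973, 0.232, 0.001]
force: [-0.9, -0.1, -0.2]
gripper_width: 1.001
gripper_force: 0.0
```

```bash
python3 - <<'E'
from h import *
c=snap("scene","s5.png")
cv2.imwrite("pics/s5c.png",cv2.resize(c["color"][100:360,200:500,::-1],None,fx=2.2,fy=2.2,interpolation=2))
E
```

```text
(no output)
```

View pics/s5c.png

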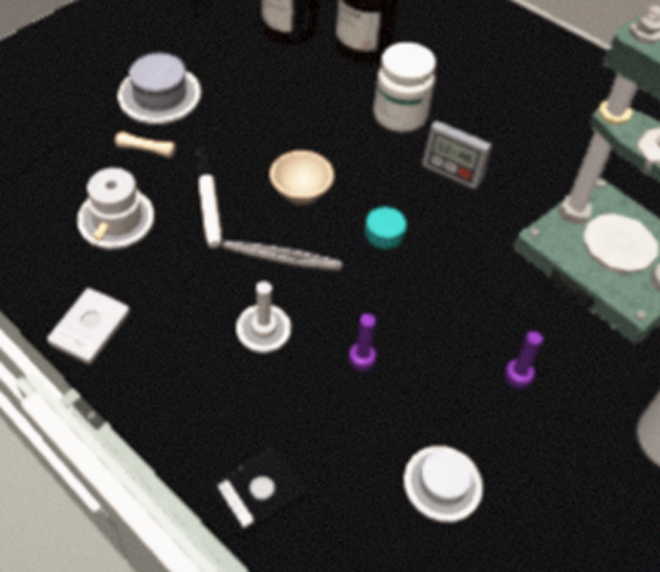

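All four parts stand in their dishes: base at (158,85), body at (113,210), plunger at (264,320) and spacer at (446,478). The mortar is where it was, at (301,175).

```bash
python3 -c "
from h import *
print(ticket.hand_in())"
```

```text
the job is handed in; nothing more can be done
None
```

The job is handed in: the last picture shows the plunger, spacer, die body and die base upright in their own dishes, with the mortar in place, after about 29 s of robot time.

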